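# Brace the jar with bench dogs, twist its lid free and hold it just above

## Task

Brace the square glass jar on the bracing board by dropping the two bench dogs, one after the other, fully home into the two holes, one before and one behind it. Then twist the tight lid anticlockwise without letting the jar twist along, stop turning soon after its lugs come free, and lift the lid straight up until it is just clear of the jar's neck, no more than about 3 cm. Finish while still holding the lid there, with the dogs home and the jar standing on the board; leave the cup and the hen-shaped timer where they stand.

Things in the scene. Friction and masses are not known exactly. Their poses are not given: they have to be found in the camera images.
- board: Bracing board, a wooden plank 170 (x) by 170 (y) by 28 mm thick, fixed to the table at a varying place and yaw. Origin: centre of its underside; z up; its -x side faces the robot. The jar stands at its centre; two vertical through holes lie diagonally, one before and one behind the jar.
- hole_front (a point): Centre of the mouth of the hole on the robot's side of the jar, on the board's top face (28 mm above the table). The bore is 20.5 mm across with a small chamfer, 28 mm deep. Lies at x = -57.5, y = +36 mm on the board.
- hole_back (a point): Centre of the mouth of the hole beyond the jar, same size, at x = +57.5, y = -36 mm on the board.
- dog_a: Loose metal bench dog (a turned pin) standing upright on the table, shaft down, 55 to 90 g. Shaft 18 mm across and 22 mm long; above it a round head 30 mm across and 30 mm tall. Origin: centre of the shaft's lower end, z up. Fully home, its head rests on the board's top with its side 1 to 4 mm from the jar's front or back face. Either dog may go in either hole.
- dog_b: The other bench dog, identical.
- dog_a_collar (a point): Centre of the underside of dog_a's head, 22 mm above its origin; at the hole's mouth when it is home.
- dog_b_collar (a point): The same point of dog_b.
- jar: Loose, squat, square glass jar, about 0.5 kg, on the middle of the board, between the holes: body 80 x 80 mm, 50 mm tall, round neck on top (44 mm across, up to 64 mm). Origin: centre of its underside, z up, x and y parallel to the board's within a few degrees. Not braced it turns along with the lid; with both dogs home it can turn only about 7 degrees.
- lid_top (a point): Centre of the top of the lid, on the jar's axis, 74 mm above the jar's underside when the lid is down. The metal lid is round, 56 mm across and 22 mm tall (its lower edge is 2 mm above the jar's shoulder), with a raised rib on its top from the centre towards the rim. x axis turns with the lid; the rib points along its -x.
- lid: The lid itself. Origin: centre of its lower edge, 22 mm below point lid_top; same axes. Knurled side; gripped across its 56 mm with about 30 to 40 N it turns without slipping.
- lid_turn (a joint): Turn of the lid on the jar, rad: 0 = fully tight (rib towards the jar's -x side, the robot's side), growing anticlockwise seen from above. Starts at 0 to 0.35. Stiff: about 0.6 N m of friction throughout; it stays where it is left. Two lugs hold the lid down until 1.2; beyond, it lifts off freely (no stop). Two small raised marks on the glass shoulder show the rib's direction at 0 and 1.2.
- lid_lift (a joint): Height of the lid above its closed seat, m: 0 = down. It rises straight along the jar's axis, and sinks by its own 50 g weight when not held. The lid clears the neck at 0.012.
- cup: Small striped cup, 65 x 88 x 50 mm, a bystander. Origin: centre of its underside.
- timer: Hen-shaped kitchen timer, 48 x 49 x 60 mm, a bystander. Origin: centre of its underside.
Mind the look-alikes: they are no part of the job. What is shaped like the dog_b but green or orange is not meant.

How it is judged:
On the way, in this order (a step that is already met when the one before it is completed fails the run):
1. one dog is fully home in a hole, before the lid is turned (((distance between dog_a_collar and hole_front below 0.006 m and angle between dog_a's own z axis and vertical below 0.12 rad) or (distance between dog_a_collar and hole_back below 0.006 m and angle between dog_a's own z axis and vertical below 0.12 rad) or (distance between dog_b_collar and hole_front below 0.006 m and angle between dog_b's own z axis and vertical below 0.12 rad) or (distance between dog_b_collar and hole_back below 0.006 m and angle between dog_b's own z axis and vertical below 0.12 rad)) and value of joint lid_turn below 0.6 rad), for 0.2 s.
2. both dogs are fully home, one in each hole, before the lid is turned ((((distance between dog_a_collar and hole_front below 0.006 m and angle between dog_a's own z axis and vertical below 0.12 rad) and (distance between dog_b_collar and hole_back below 0.006 m and angle between dog_b's own z axis and vertical below 0.12 rad)) or ((distance between dog_a_collar and hole_back below 0.006 m and angle between dog_a's own z axis and vertical below 0.12 rad) and (distance between dog_b_collar and hole_front below 0.006 m and angle between dog_b's own z axis and vertical below 0.12 rad))) and value of joint lid_turn below 0.6 rad), for 0.2 s.
3. the lid has been twisted free of its lugs with the dogs home ((((distance between dog_a_collar and hole_front below 0.006 m and angle between dog_a's own z axis and vertical below 0.12 rad) and (distance between dog_b_collar and hole_back below 0.006 m and angle between dog_b's own z axis and vertical below 0.12 rad)) or ((distance between dog_a_collar and hole_back below 0.006 m and angle between dog_a's own z axis and vertical below 0.12 rad) and (distance between dog_b_collar and hole_front below 0.006 m and angle between dog_b's own z axis and vertical below 0.12 rad))) and value of joint lid_turn above 1.2 rad), for 0.1 s.
At the end, for the whole second after the job is handed in: Each hole holds a dog: head within 6 mm of the mouth, upright to 0.12 rad. The fingers hold the lid still (over 1 N), 12 to 40 mm above its seat, turned 1.2 to 2.0 rad. The jar stands on the board: within 6 mm of its top and 20 mm of its centre, tilt under 0.08, twist under 0.25 rad (all of step 3 and value of joint lid_turn below 2 rad and value of joint lid_lift between 0.012 and 0.04 m and contact force between the fingers and lid above 1 N and velocity of joint lid_lift between -0.02 and 0.02 m/s and z of jar in the frame of board between 0.022 and 0.034 m and angle between jar's own z axis and vertical below 0.08 rad and horizontal distance between jar and board below 0.02 m and angle between the x axis of jar and the x axis of board, either way round below 0.25 rad); the arm keeps its last pose, push and grip.
It fails at once if the jar is twisted along by more than 0.3 rad (angle between the x axis of jar and the x axis of board, either way round above 0.3 rad).
It fails at once if the jar is tipped by more than 0.15 rad or lifted more than 12 mm off the board (angle between jar's own z axis and vertical above 0.15 rad or z of jar in the frame of board above 0.04 m).
It fails at once if the lid is turned on well past its release (beyond 2.0 rad) (value of joint lid_turn above 2 rad).
It fails at once if the lid is lifted more than 50 mm (value of joint lid_lift above 0.05 m).
It fails at once if the cup or the timer is moved more than 30 mm (distance of any of cup, timer from where it was at the start of the episode above 0.03 m).
It also fails if it takes over 72 s, if anything falls off the work surface, if the arm or the gripper's body presses on something with over 40 N, if the wrist force passes 120 N, or if a joint passes its speed limit or range.

## Robot

A 6-joint arm with a two-finger parallel gripper is mounted at the origin on the work surface; the furniture and walls round the work are solid. World frame = base frame: x ahead of the robot, y to its left, z up, the work surface at z = 0. Lengths are in m, angles in rad, forces in N, time in s.
With the tool pointing down it reaches from about 0.3 to 0.775 m from the base axis. Payload 14.6 kg.
Tool frame: the origin (TCP) lies at the very end of the fingers, on their centre line; the grasp point (between the pads) lies 19 mm behind it; z points along the fingers, y is the line along which they close (so a half turn about z gives the same grasp; the last joint's range is limited). The gripper opens to 94 mm and grips with 3 to 60 N. Pads are 16 mm wide; open, the fingers measure 119 mm over their backs; the gripper's body (75 mm by 177 mm) begins 78 mm behind the grasp point.
Start: joints at [-1.207, 0.3, 1.521, -0, 1.321, -0.067], TCP at [0.23, -0.5, 0.205] pointing down, gripper open.
Joint ranges: [-3.03, 3.03], [-0.79, 2.21], [0.23, 2.52], [-1.04, 4.18], [0, 3.07], [-2.55, 2.55]. Speed limits (rad/s): [2.22, 2.22, 2.57, 3.14, 3.14, 3.14].

## Interface

Orientations are given as [roll, pitch, yaw] about the fixed x, y, z axes, in that order (R = Rz(yaw) Ry(pitch) Rx(roll)).
In Python, from station import ctrl gives the robot as it stands.
- The arm moves only by the tool move_arm, never from a script. Its argument "increments" is a list of rows, each a list of 7 numbers: the opening, from 0 (shut) to 1 (fully open), then the shift along the tool's x, y, z in units of 50 mm (1.0 is 50 mm), then the turn, a rotation vector about the tool's x, y, z in rad. In form: [[claw, tx, ty, tz, rx, ry, rz], ...]. A call has 1 to 20 rows; each row shifts and turns the commanded pose from where the row before left it, along the tool's axes as they then stand; what a row does not reach is not made up. A row lasts 1/10 s, in which the tool goes at most 50 mm and 8.59 degrees, less where a joint would pass 70% of its speed; a pose out of reach is approached as far as the arm can. A call is refused whole if a number of a shift passes 1 or a number of a turn 0.15, either way. A call with a gripper value outside its range is refused whole. The fingers move at their own pace and stop on an object; "force" is the grip in N (left out, the last holds). Time passes only in rows, so rows that do not move let the fingers close. It gives the time, the measured TCP pose, the force, the opening and the grip force at its end, in the units of the state.
- ctrl.get_obs(): the state, without advancing time (a new reading comes with each control period).
- ctrl.camera(name): name is "scene" or "side" or "wrist"; returns a dict with "color" (384x512x3 uint8, blue, green, red), "K" (3x3 intrinsics, pixels), "pose" (4x4, takes a point from camera to world coordinates); the wrist camera has in their place "tool_from_camera" (4x4, takes a point from camera to tool coordinates, whose origin is the TCP and whose axes are the flange's). Camera axes: x right, y down, z forward; pixel columns grow to the right and rows downward; lengths in m; the calibration is good to about 2 mm. The wrist camera is an equidistant fisheye: a pixel r from the principal point sees the ray r / f radians off the axis. A picture is of the moment at which its call begins: read the wrist's pose just before it. There is no depth.
- ctrl.hand_in(): hands the job in; it is judged then, once.
Trained networks look in a picture, given as the dict that the camera call returned (one of the last four; its "shot" number tells which), for a name from the list of things; names that differ only in an ending like _2 or _b are one class to them, and where a whole thing is asked for, a point or a joint stands for the part that bears it (a point fixed in the world has none). Each returns a list of dicts, best first, with "conf" (0 to 1); they miss things now and then, are a little off and sometimes report something else, mostly with a low value. They report only what shows in the picture. A call takes as long as a camera call. They do not tell look-alikes from the thing itself.
- ctrl.cut_out(name, picture): "mask" (384x512 bool, what is visible of it) and "centre" ([row, column] in pixels, amid what is visible of it).
The state is a dict: "time_s": time; "qpos": joint angles; "joint_vel": joint speeds; "tau": joint torques, N m; "ee_pos": TCP position; "eef_rot": TCP orientation; "force": force on the tool from outside, world axes, zero at the start; "moment": the same for the moment, N m; "grip_width": finger opening in m; "grip_force": force on a finger pad.
Only numpy, scipy, OpenCV 4.12 (cv2) and the standard library are available. Lean on these libraries where they do the work, as an engineer would, in place of code of your own. Each camera call takes 0.05 s, during which the arm holds its last target. There are 200 camera calls.

## Working session

There is one attempt and no reset: what is moved stays moved. The work goes in short steps, Python scripts to look and compute and a tool call to move; the robot and the scene stay as the last step left them, time stands still between calls to the robot, and variables do not carry over. Pictures are saved under pics/ and viewed, at most 10 in all, crops included, and the job is handed in when it is done.

Besides the shell and the picture viewer there is one more tool, called after "Call:" as name(argument=value, ...), one argument or row to a line, values as JSON. move_arm: Moves the arm, as the interface text tells. Its arguments: {"type":"object","properties":{"increments":{"type":"array","items":{"type":"array","items":{"type":"number"}}},"force":{"type":"number"}},"required":["increments"]}

```bash
mkdir -p pics
cat > h.py <<'E'
import numpy as np, cv2
from station import ctrl
from scipy.spatial.transform import Rotation as R
def ray(p,px):  # px=(row,col) -> origin, dir world (fixed cams)
    K=p["K"];T=p["pose"];d=np.linalg.inv(K)@[px[1],px[0],1.];return T[:3,3],T[:3,:3]@d
def onz(p,px,z):
    o,d=ray(p,px);return o+d*(z-o[2])/d[2]
def proj(p,X):
    q=np.linalg.inv(p["pose"])@np.r_[X,1];q=p["K"]@q[:3];return q[:2]/q[2]
E
python3 - <<'E'
from h import *
o=ctrl.get_obs();print(o["ee_pos"],o["eef_rot"],o["time_s"])
ims=[]
for c in("scene","side"):
    p=ctrl.camera(c);im=p["color"].copy();cv2.imwrite(f"pics/{c}0.png",p["color"]);np.savez(f"{c}0.npz",K=p["K"],pose=p["pose"],color=p["color"])
    print(c,p["pose"][:3,3].round(3),p["pose"][:3,2].round(3))
    for n in("dog_a","jar","lid","board","cup","timer"):
        for r in ctrl.cut_out(n,p):
            m=r["mask"];ys,xs=np.where(m)
            if r["conf"]<.15 or not len(ys):continue
            print(c,n,round(r["conf"],2),np.round(r["centre"]),"box",ys.min(),ys.max(),xs.min(),xs.max(),"bgr",p["color"][m].mean(0).round())
    ims.append(cv2.resize(im,(800,600))); cv2.imwrite(f"pics/{c}big.png",ims[-1])
E
```

```text
[ 0.22958804 -0.49950273  0.20489091] [-3.14045126e+00 -6.91780642e-05  4.30852125e-01] 0.0
scene [-0.129 -0.706  0.503] [ 0.665  0.61  -0.431]
scene dog_a 0.7 [243. 250.] box 233 258 243 256 bgr [ 73. 140.  97.]
scene dog_a 0.68 [250. 305.] box 238 263 298 313 bgr [ 61. 132. 196.]
scene dog_a 0.5 [268. 276.] box 258 283 270 285 bgr [137. 161. 173.]
scene dog_a 0.44 [234. 278.] box 226 248 273 278 bgr [140. 160. 171.]
scene lid 0.73 [182. 204.] box 172 188 195 217 bgr [171. 192. 201.]
scene lid 0.17 [269. 277.] box 257 284 271 285 bgr [138. 164. 176.]
scene board 0.85 [210. 207.] box 192 234 161 253 bgr [ 76. 127. 180.]
scene cup 0.68 [240. 348.] box 227 259 330 370 bgr [133. 165. 179.]
scene cup 0.38 [181. 209.] box 171 188 195 217 bgr [171. 192. 200.]
scene timer 0.6 [225. 312.] box 213 238 301 319 bgr [158. 191. 209.]
side [0.493 0.622 0.619] [ 0.011 -0.811 -0.585]
side dog_a 0.67 [195. 294.] box 187 206 287 297 bgr [ 47. 104.  50.]
side dog_a 0.64 [189. 266.] box 180 199 258 269 bgr [122. 141. 147.]
side dog_a 0.47 [171. 297.] box 165 184 294 305 bgr [118. 141. 148.]
side dog_a 0.46 [170. 266.] box 164 178 259 270 bgr [ 34.  96. 165.]
side jar 0.93 [248. 263.] box 222 270 241 281 bgr [129. 150. 157.]
side jar 0.17 [236. 261.] box 222 247 248 276 bgr [169. 191. 192.]
side lid 0.66 [235. 263.] box 221 247 248 276 bgr [170. 191. 192.]
side lid 0.15 [246. 264.] box 223 269 241 281 bgr [130. 150. 156.]
side board 0.98 [273. 258.] box 229 298 216 304 bgr [ 61. 108. 171.]
side cup 0.56 [163. 235.] box 152 176 223 246 bgr [100. 123. 132.]
side timer 0.78 [186. 228.] box 176 198 219 237 bgr [118. 156. 174.]
side timer 0.34 [185. 264.] box 179 198 259 269 bgr [126. 146. 152.]
```

View pics/scenebig.png

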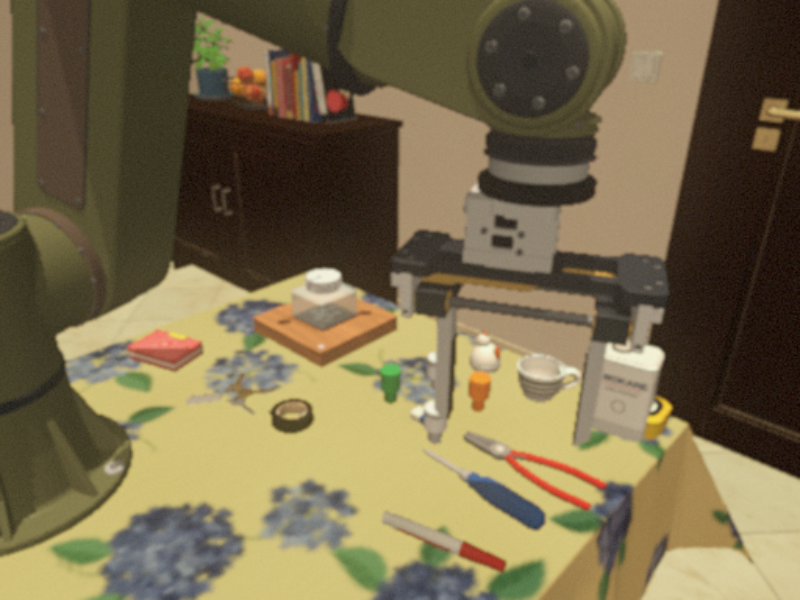

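View pics/sidebig.png

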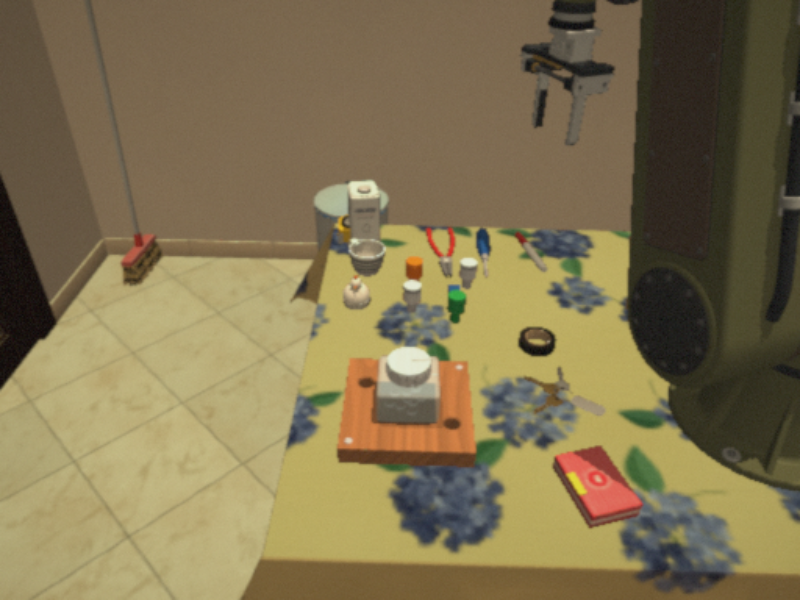

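The picture shows four dog-shaped things. In the side view (512-px frame) they are: metal at (row 189, col 266), metal at (171, 297), green at (195, 294) and orange at (170, 266). The two bare-metal ones fit; green and orange are the excluded look-alikes. The board holes are dark spots at about (244, 234) and (271, 289). I'll confirm in a crop and fit coarse poses.

```bash
cat >> h.py <<'E'
from scipy.optimize import minimize
def cyl(r,z0,z1,n=24):
    a=np.linspace(0,2*np.pi,n,endpoint=False);c=np.c_[r*np.cos(a),r*np.sin(a)]
    return np.vstack([np.c_[c,np.full(n,z)] for z in(z0,z1)])
def box(a,b,z0,z1): return np.array([[x,y,z] for x in(-a,a) for y in(-b,b) for z in(z0,z1)],float)
DOG=[cyl(.009,0,.022),cyl(.015,.022,.052)]
BJ=[box(.085,.085,0,.028),box(.04,.04,.028,.078),cyl(.028,.080,.102)]
def sil(p,parts,x,y,yaw,z=0,s=4):
    im=np.zeros((384*s,512*s),np.uint8);Rz=R.from_euler("z",yaw).as_matrix()
    for P in parts:
        W=P@Rz.T+[x,y,z];q=np.array([proj(p,w) for w in W])
        cv2.fillConvexPoly(im,cv2.convexHull(np.round((q+.5)*s).astype(np.int32)),1)
    return im
def fit(p,parts,mask,x0,yaw=True,z=0):
    M=cv2.resize(mask.astype(np.uint8),None,fx=4,fy=4,interpolation=cv2.INTER_NEAREST)
    def f(v):
        S=sil(p,parts,v[0],v[1],v[2] if yaw else 0,z);return 1-(S&M).sum()/(S|M).sum()
    s=np.eye(len(x0))*[.02,.02,.1][:len(x0)];x0=np.array(x0)
    r=minimize(f,x0,method="Nelder-Mead",options=dict(initial_simplex=np.vstack([x0,x0+s]),xatol=2e-4,fatol=1e-4))
    return r.x,1-r.fun
E
python3 - <<'E'
from h import *
p=ctrl.camera("side")
ds=[r for r in ctrl.cut_out("dog_a",p)]
for r in ds:
    if r["conf"]<.3: continue
    c=r["centre"];x=onz(p,c,.03);print(np.round(c),p["color"][r["mask"]].mean(0).round(),*fit(p,DOG,r["mask"],x[:2],False))
m=np.zeros((384,512),bool)
for n in("board","jar","lid"):
    for r in ctrl.cut_out(n,p)[:1]: m|=r["mask"]
x=onz(p,ctrl.cut_out("board",p)[0]["centre"],.028)
v,i=fit(p,BJ,m,[x[0],x[1],0.]);print("board",v,i)
for n,h in(("front",[-.0575,.036]),("back",[.0575,-.036])):
    w=R.from_euler("z",v[2]).as_matrix()[:2,:2]@h+v[:2];print(n,w,proj(p,[*w,.028]))
for n,z in(("cup",.025),("timer",.03)):
    for r in ctrl.cut_out(n,p)[:1]: print(n,onz(p,r["centre"],z))
a=cv2.resize(p["color"][140:220,215:315],(800,640))[:600]
cv2.imwrite("pics/crop1.png",a)
E
```

```text
[196. 292.] [ 52. 111.  59.] [ 0.41034653 -0.20113644] 0.9108297413793104
[187. 265.] [125. 147. 153.] [ 0.47941236 -0.22885393] 0.843153999430686
[171. 263.] [ 36.  99. 167.] [ 0.47776062 -0.30143598] 0.7486664574835268
[175. 298.] [119. 143. 150.] [ 0.38433255 -0.3030287 ] 0.9087816944959802
[276. 260.] [ 61. 108. 171.] [0.48734336 0.09208012] 0.09146717670286275
board [ 0.48580868  0.01765596 -0.00894317] 0.9689392601518756
front [0.42863293 0.05416875] [289.10912604 270.27631342]
back [ 0.54298443 -0.01885682] [234.17235213 243.8442755 ]
cup [ 0.56515045 -0.35894675  0.025     ]
timer [ 0.57001395 -0.22427258  0.03      ]
```

View pics/crop1.png

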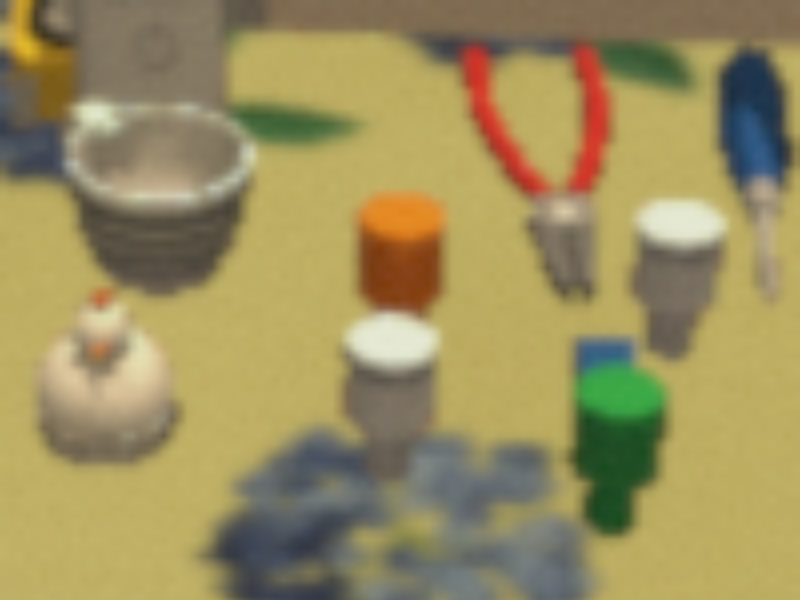

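Confirmed: bare metal dogs at crop (392, 395) and (678, 275), i.e. about (0.479, -0.229) and (0.384, -0.303) m. Green and orange are excluded. The predicted holes coincide with the dark spots. Moving above the nearer dog.

Call:
move_arm(
  increments=[
    [0.65,0,0,0,0,0,0.144],
    [0.65,0,0,0,0,0,0.144],
    [0.65,0,0,0,0,0,0.144],
    [0.65,0.31,-0.39,0.1,0,0,0],
    [0.65,0.31,-0.39,0.1,0,0,0],
    [0.65,0.31,-0.39,0.1,0,0,0],
    [0.65,0.31,-0.39,0.1,0,0,0],
    [0.65,0.31,-0.39,0.1,0,0,0],
    [0.65,0.31,-0.39,0.1,0,0,0],
    [0.65,0.31,-0.39,0.1,0,0,0],
    [0.65,0.31,-0.39,0.1,0,0,0],
    [0.65,0.31,-0.39,0.1,0,0,0],
    [0.65,0.31,-0.4,0.1,0,0,0],
    [0.65,0,0,0,0,0,0],
  ],
  force=20,
)

```text
time_s: 2.5
ee_pos: [0.3859, -0.3026, 0.1549]
eef_rot: [-3.141, 0.0, 0.001]
force: [-0.0, -0.4, 1.1]
grip_width: 0.0611
grip_force: 0.0
```

```bash
cat >> h.py <<'E'
def wshot():
    o=ctrl.get_obs();p=ctrl.camera("wrist")
    T=np.eye(4);T[:3,:3]=R.from_euler("xyz",o["eef_rot"]).as_matrix();T[:3,3]=o["ee_pos"]
    p["W"]=T@p["tool_from_camera"];return o,p
def wproj(p,X):
    q=(np.linalg.inv(p["W"])@np.r_[X,1])[:3];t=np.arctan2(np.hypot(*q[:2]),q[2]);n=q[:2]/max(np.hypot(*q[:2]),1e-9)
    K=p["K"];return np.array([K[0,0]*t*n[0]+K[0,2],K[1,1]*t*n[1]+K[1,2]])
def won(p,px,z): # px (row,col)
    K=p["K"];u=np.array([(px[1]-K[0,2])/K[0,0],(px[0]-K[1,2])/K[1,1]]);t=np.hypot(*u)
    d=np.r_[np.sin(t)*u/max(t,1e-9),np.cos(t)];d=p["W"][:3,:3]@d;o=p["W"][:3,3];return o+d*(z-o[2])/d[2]
def wsil(p,parts,x,y,yaw=0,z=0,s=4):
    im=np.zeros((384*s,512*s),np.uint8);Rz=R.from_euler("z",yaw).as_matrix()
    for P in parts:
        q=np.array([wproj(p,w) for w in P@Rz.T+[x,y,z]])
        cv2.fillConvexPoly(im,cv2.convexHull(np.round((q+.5)*s).astype(np.int32)),1)
    return im
def wfit(p,parts,mask,x0,yaw=False,z=0):
    M=cv2.resize(mask.astype(np.uint8),None,fx=4,fy=4,interpolation=cv2.INTER_NEAREST)
    def f(v):
        S=wsil(p,parts,v[0],v[1],v[2] if yaw else 0,z);return 1-(S&M).sum()/(S|M).sum()
    x0=np.array(x0);s=np.eye(len(x0))*[.01,.01,.1][:len(x0)]
    r=minimize(f,x0,method="Nelder-Mead",options=dict(initial_simplex=np.vstack([x0,x0+s]),xatol=2e-4,fatol=1e-4))
    return r.x,1-r.fun
E
python3 - <<'E'
from h import *
o,p=wshot();print(o["time_s"],o["ee_pos"],o["eef_rot"],o["grip_width"]);print(p["tool_from_camera"].round(3),p["K"].round(1))
for r in ctrl.cut_out("dog_a",p):
    if r["conf"]<.2: continue
    c=r["centre"];x=won(p,c,.04);print(round(r["conf"],2),np.round(c),p["color"][r["mask"]].mean(0).round(),*wfit(p,DOG,r["mask"],x[:2]))
cv2.imwrite("pics/w1.png",p["color"])
E
```

```text
2.5 [ 0.38589283 -0.30256993  0.15493747] [-3.14072544e+00  4.87050427e-04  1.29256130e-03] 0.061074582554789196
[[-0.    -0.973 -0.232  0.067]
 [ 1.    -0.    -0.001 -0.   ]
 [ 0.001 -0.232  0.973 -0.18 ]
 [ 0.     0.     0.     1.   ]] [[297.3   0.  255.9]
 [  0.  297.3 194.1]
 [  0.    0.    1. ]]
0.89 [101. 260.] [ 26.  88. 171.] [ 0.47648545 -0.30425519] 0.9565317563935182
0.89 [169. 161.] [34. 82. 30.] [ 0.40980867 -0.20353259] 0.9419078392806969
0.88 [ 99. 181.] [176. 179. 174.] [ 0.48069109 -0.22951685] 0.895646017699115
0.62 [191. 259.] [121. 135. 142.] [ 0.38374208 -0.30491707] 0.9093370408312601
```

View pics/w1.png

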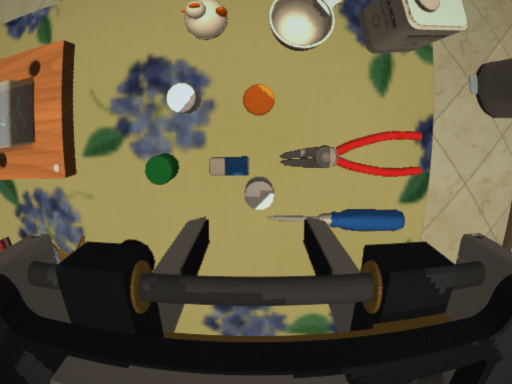

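The wrist view shows the metal dog at (191, 259), between the stick at (166, 229) and the screwdriver tip at (217, 270); the fit gives (0.384, -0.305). Descending to grasp it.

Call:
move_arm(
  increments=[
    [0.5,-0.04,0.05,0.4,0,0,0],
    [0.5,0,0,0.5,0,0,0],
    [0.5,0,0,0.5,0,0,0],
    [0.5,0,0,0.5,0,0,0],
    [0.5,0,0,0.4,0,0,0],
    [0.5,0,0,0.2,0,0,0],
    [0.5,0,0,0.1,0,0,0],
    [0.5,0,0,0,0,0,0],
    [0.2,0,0,0,0,0,0],
    [0.2,0,0,0,0,0,0],
    [0.2,0,0,0,0,0,0],
    [0.2,0,0,0,0,0,0],
    [0.2,0,0,0,0,0,0],
  ],
  force=20,
)

```text
time_s: 3.9
ee_pos: [0.3832, -0.3072, 0.026]
eef_rot: [3.141, -0.001, -0.001]
force: [-1.0, 0.6, 6.7]
grip_width: 0.0301
grip_force: 19.8
```

Call:
move_arm(
  increments=[
    [0.2,0,0,-0.2,0,0,0],
    [0.2,0,0,-0.5,0,0,0],
    [0.2,0,0,-0.5,0,0,0],
    [0.2,0,0,-0.5,0,0,0],
    [0.2,0,0,-0.5,0,0,0],
    [0.2,0,-0.3,-0.5,0,0,0],
    [0.2,0,-0.5,0,0,0,0],
    [0.2,0,-0.6,0,0,0,0],
    [0.2,0,-0.6,0,0,0,0],
    [0.2,0,-0.6,0,0,0,0],
    [0.2,0,-0.6,0,0,0,0],
    [0.2,0,-0.6,0,0,0,0],
    [0.2,0,-0.6,0,0,0,0],
    [0.2,0,-0.6,0,0,0,0],
    [0.2,0,-0.6,0,0,0,0],
    [0.2,0,-0.5,0,0,0,0],
    [0.2,0,-0.3,0,0,0,0],
    [0.2,0,0,0,0,0,0],
    [0.2,0,0,0,0,0,0],
  ],
)

```text
time_s: 5.8
ee_pos: [0.3832, 0.0129, 0.1607]
eef_rot: [3.142, -0.0, -0.0]
force: [0.9, 0.3, -0.7]
grip_width: 0.0299
grip_force: 19.8
```

Run:
```python
from h import *
o,p=wshot();print(o["time_s"],o["ee_pos"],o["eef_rot"],o["grip_width"],o["force"],o["moment"])
m=np.zeros((384,512),bool)
for n in("board","jar","lid"):
    r=ctrl.cut_out(n,p)
    if r: m|=r[0]["mask"];print(n,r[0]["conf"],np.round(r[0]["centre"]))
v,i=wfit(p,BJ,m,[.486,.0177,-.009],True);print("board",v,i)
for n,h in(("front",[-.0575,.036]),("back",[.0575,-.036])):
    w=R.from_euler("z",v[2]).as_matrix()[:2,:2]@h+v[:2];print(n,w,wproj(p,[*w,.028]))
r=ctrl.cut_out("lid",p)[:1]
cv2.imwrite("pics/w2.png",cv2.resize(p["color"],(800,600),interpolation=cv2.INTER_CUBIC))
np.savez("w2.npz",**{k:p[k] for k in("color","K","W")},bm=m)
```

```text
5.8 [0.38318759 0.01290674 0.16070235] [ 3.14150521e+00 -8.27477887e-05 -4.39096285e-04] 0.029931538595818343 [ 0.88000215  0.2977063  -0.7261784 ] [0.02700999 0.00026085 0.04858989]
board 0.68 [128. 258.]
jar 0.63 [ 86. 254.]
board [ 0.48640203  0.01527556 -0.00727263] 0.9586238453254324
front [0.42916536 0.05169278] [219.6224679  144.57595035]
back [ 0.5436387  -0.02114166] [288.76586972  38.45539419]
```

View pics/w2.png

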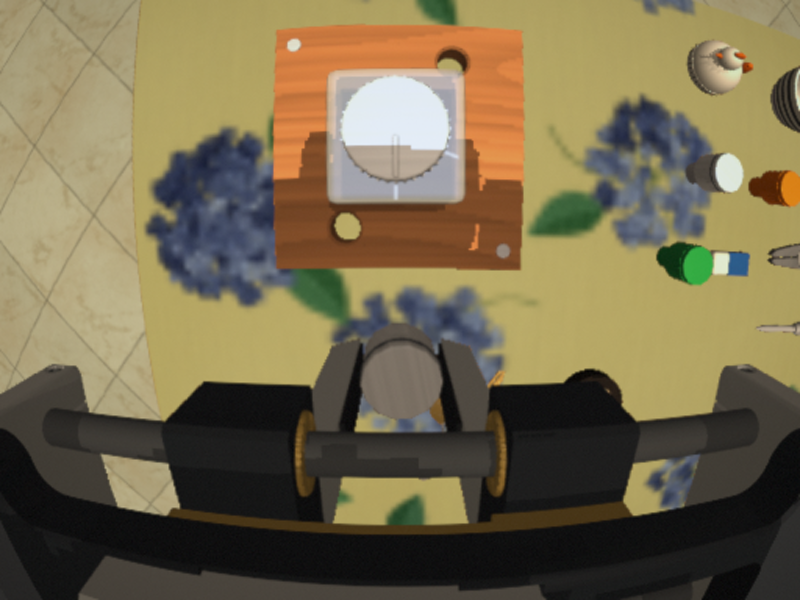

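The wrist view (800-px frame) shows the front hole at (347, 227), the back hole at (452, 63), the lid rib pointing straight at the robot (turn ≈ 0), and the held dog's top at (401, 379). Refining holes and dog-in-hand.

Run:
```python
from h import *
d=dict(np.load("w2.npz"));im=d["color"]
g=lambda x,y:np.array([(y+.5)*.64-.5,(x+.5)*.64-.5])
hf=won(d,g(347,227),.028);hb=won(d,g(452,63),.028);print("front",hf,"back",hb,"dist",np.hypot(*(hf-hb)[:2]),"want",2*np.hypot(.0575,.036), "yaw",np.arctan2(*(hb-hf)[1::-1])-np.arctan2(-.036,.0575), "mid",(hf+hb)/2)
for n,q in(("m1",(293,45)),("m2",(503,251)),("lid",None)):
    if q: print(n,won(d,g(*q),.028))
print("lid top c",won(d,g(395,128),.102),"rib end",won(d,g(395,178),.104))
print("dog top",won(d,g(401,379),.1867))
# hole contrast fit: bright/dark wood mask vs projected ring edges
a=im[120:165,195:250];cv2.imwrite("pics/c2.png",np.hstack([cv2.resize(a,(400,330),interpolation=cv2.INTER_NEAREST),cv2.resize(im[22:67,262:317],(400,330),interpolation=cv2.INTER_NEAREST)]))
```

```text
front [0.42857631 0.04928106 0.028     ] back [ 0.54172055 -0.02147067  0.028     ] dist 0.13344446824652917 want 0.13567977004697496 yaw 0.0005487543400175543 mid [0.48514843 0.0139052  0.028     ]
m1 [0.55771798 0.0867893  0.028     ]
m2 [ 0.41258079 -0.05714457  0.028     ]
lid top c [0.48452804 0.01597495 0.102     ] rib end [0.45857199 0.0159778  0.104     ]
dog top [0.38571306 0.01308291 0.1867    ]
```

View pics/c2.png

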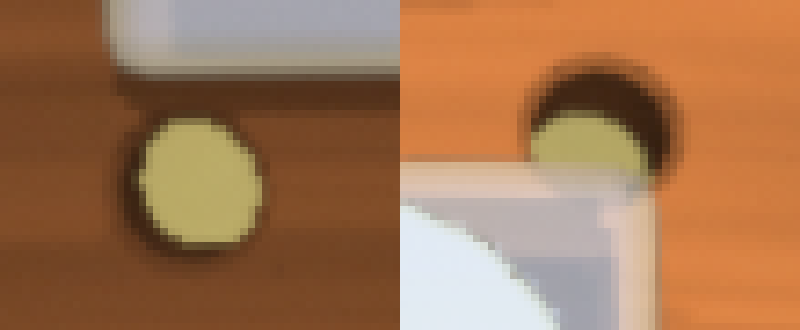

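Call:
move_arm(
  increments=[
    [0.2,0.2,0.05,0,0,0,0],
    [0.2,0.4,0.09,0,0,0,0],
    [0.2,0.4,0.09,0,0,0,0],
    [0.2,0.4,0.09,0,0,0,0],
    [0.2,0.4,0.09,0,0,0,0],
    [0.2,0.4,0.09,0,0,0,0],
    [0.2,0.4,0.09,0,0,0,0],
    [0.2,0.36,0.08,0,0,0,0],
    [0.2,0.2,0.02,0,0,0,0],
    [0.2,0,0,0.4,0,0,0],
    [0.2,0,0,0.5,0,0,0],
    [0.2,0,0,0.5,0,0,0],
    [0.2,0,0,0.4,0,0,0],
    [0.2,0,0,0.18,0,0,0],
    [0.2,0,0,0,0,0,0],
    [0.2,0,0,0,0,0,0],
  ],
)

```text
time_s: 7.65
ee_pos: [0.5418, -0.0217, 0.0623]
eef_rot: [3.142, -0.001, -0.001]
force: [1.0, 0.3, -0.7]
grip_width: 0.0302
grip_force: 19.8
```

Run:
```python
from h import *
o,p=wshot();print(o["time_s"],o["ee_pos"],o["eef_rot"],o["grip_width"],o["force"],o["moment"])
t=o["ee_pos"]
for h in([.5428,-.0215,.028],[.5428,-.0215,.0]):print(wproj(p,h))
s=ctrl.camera("side");q=proj(s,[.5428,-.0215,.028]);print(q)
a=cv2.resize(p["color"][150:300,170:350],(480,400),interpolation=cv2.INTER_CUBIC)
c,r=q.astype(int);b=cv2.resize(s["color"][r-50:r+30,c-32:c+32],(320,400),interpolation=cv2.INTER_CUBIC)
cv2.imwrite("pics/w3.png",np.hstack([a,b]))
np.savez("w3.npz",**{k:p[k] for k in("color","K","W")})
```

```text
7.65 [ 0.54175542 -0.02168973  0.06225745] [ 3.14150405e+00 -9.73746949e-04 -1.23236268e-03] 0.030212261439310745 [ 0.95966193  0.27491761 -0.72796316] [ 0.0182896   0.05140926 -0.04191966]
[256.36166721 213.25518037]
[256.3384718  203.50850618]
[234.33615647 243.00873336]
```

View pics/w3.png

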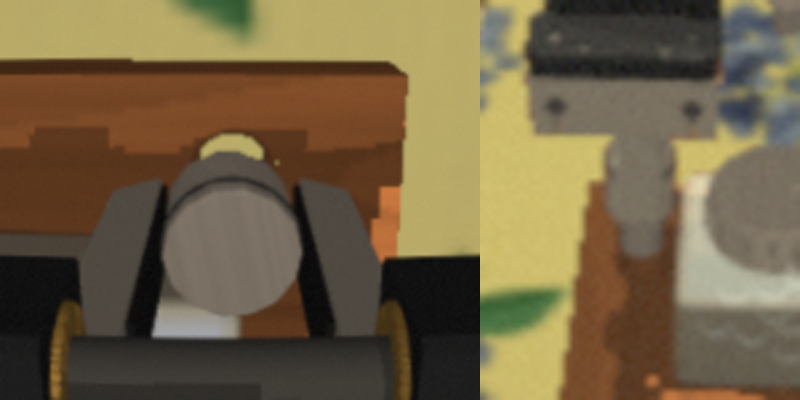

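The wrist view shows the hole's far sliver at crop (232, 135–150), in line laterally with the dog's head (centre 232, 247). Checking fore–aft.

Run:
```python
from h import *
d=dict(np.load("w3.npz"))
g=lambda x,y:np.array([150+(y+.5)/2.667-.5,170+(x+.5)/2.667-.5])
for y in(131,135):print("hole far edge",y,won(d,g(232,y),.028), "centre x",won(d,g(232,y),.028)[0]-.01025)
zt=.0623-.026+.052
print("head top far/near",won(d,g(232,178),zt),won(d,g(232,316),zt),"L/R",won(d,g(163,247),zt)[1],won(d,g(301,247),zt)[1])
print("board far edge",won(d,g(232,73),.028))
```

```text
hole far edge 131 [ 0.55401687 -0.02174776  0.028     ] centre x 0.5437668687996305
hole far edge 135 [ 0.55286634 -0.0217466   0.028     ] centre x 0.5426163353299635
head top far/near [ 0.55950844 -0.02164921  0.0883    ] [ 0.52799039 -0.02162462  0.0883    ] L/R -0.0071770551727618325 -0.03610012716880179
board far edge [ 0.57040224 -0.02176524  0.028     ]
```

Dog and hole agree within about 1 mm. Lowering gently.

Call:
move_arm(
  increments=[
    [0.2,-0.01,0,0.1,0,0,0],
    [0.2,0,0,0.08,0,0,0],
    [0.2,0,0,0.06,0,0,0],
    [0.2,0,0,0.06,0,0,0],
    [0.2,0,0,0,0,0,0],
  ],
)

```text
time_s: 8.25
ee_pos: [0.5407, -0.0217, 0.046]
eef_rot: [3.141, 0.0, -0.001]
force: [0.7, -1.8, -2.2]
grip_width: 0.0293
grip_force: 19.8
```

Call:
move_arm(
  increments=[
    [0.2,0,0,0.08,0,0,0],
    [0.2,0,0,0.08,0,0,0],
    [0.2,0,0,0.08,0,0,0],
    [0.2,0,0,0.04,0,0,0],
    [0.2,0,0,0,0,0,0],
  ],
)

```text
time_s: 8.75
ee_pos: [0.5406, -0.0216, 0.0321]
eef_rot: [-3.141, 0.0, -0.001]
force: [2.7, -2.7, -2.9]
grip_width: 0.0296
grip_force: 19.9
```

Call:
move_arm(
  increments=[
    [0.45,0,0,0,0,0,0],
    [0.45,0,0,0,0,0,0],
    [0.45,0,0,0,0,0,0],
    [0.45,0,0,-0.1,0,0,0],
    [0.45,0,0,-0.4,0,0,0],
    [0.45,0,0,-0.5,0,0,0],
    [0.45,0,0,-0.5,0,0,0],
    [0.45,0,0,-0.5,0,0,0],
    [0.45,0,0,-0.5,0,0,0],
    [0.45,0,0,0,0,0,0],
  ],
)

```text
time_s: 9.75
ee_pos: [0.5421, -0.0217, 0.1612]
eef_rot: [3.141, -0.006, -0.001]
force: [0.1, 0.7, 0.1]
grip_width: 0.042
grip_force: 0.0
```

Run:
```python
from h import *
o,p=wshot();print(o["time_s"],o["ee_pos"],o["qpos"],o["grip_width"],o["force"])
for n in("dog_a",):
  for r in ctrl.cut_out(n,p):
    if r["conf"]<.2: continue
    c=r["centre"];x=won(p,c,.05);print(round(r["conf"],2),np.round(c),p["color"][r["mask"]].mean(0).round(),"home",*wfit(p,DOG[1:],r["mask"],x[:2],z=.006),"table",*wfit(p,DOG,r["mask"],x[:2]))
cv2.imwrite("pics/w4.png",p["color"])
```

```text
9.75 [ 0.54205839 -0.02167438  0.16115601] [-1.07524253e-01  3.20091638e-01  1.60119601e+00  9.05793389e-05
  1.21466100e+00  1.46440376e+00] 0.041978258959841946 [0.05692715 0.68256667 0.10829005]
0.98 [192. 256.] [107. 120. 133.] home [ 0.54159151 -0.02033785] 0.9412368112543963 table [ 0.54005374 -0.02034174] 0.9576966503575461
0.86 [234. 459.] [12. 44. 91.] home [ 0.48448473 -0.28851271] 0.42987012987012985 table [ 0.47896008 -0.30305971] 0.4010280373831776
0.73 [235. 422.] [135. 144. 143.] home [ 0.48433291 -0.22344129] 0.8564231738035264 table [ 0.48050683 -0.229166  ] 0.9207207207207208
0.56 [192. 230.] [ 45.  83. 137.] home [0.54772939 0.03088767] 0.08935179812515315 table [0.54576203 0.02858766] 0.08569549829485745
```

View pics/w4.png

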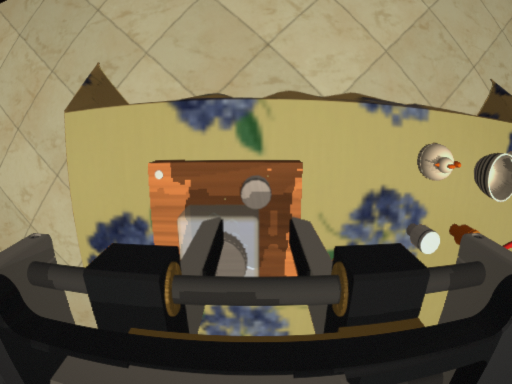

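The back dog at (192, 256) is seated upright in the hole. Next the metal dog at (237, 425); green/orange avoided. I'll go above it and turn the tool half round so the camera will look at the front hole from the robot's side.

Call:
move_arm(
  increments=[
    [0.5,-0.06,0.2,0,0,0,0],
    [0.5,-0.12,0.4,0,0,0,0],
    [0.5,-0.12,0.4,0,0,0,0],
    [0.5,-0.12,0.4,0,0,0,0],
    [0.5,-0.12,0.4,0,0,0,0],
    [0.5,-0.12,0.4,0,0,0,0],
    [0.5,-0.12,0.4,0,0,0,0],
    [0.5,-0.12,0.4,0,0,0,0],
    [0.5,-0.12,0.4,0,0,0,0],
    [0.5,-0.12,0.4,0,0,0,0],
    [0.5,-0.1,0.35,0,0,0,0],
    [0.5,0,0,0,0,0,-0.149],
    [0.5,0,0,0,0,0,-0.149],
    [0.5,0,0,0,0,0,-0.149],
    [0.5,0,0,0,0,0,-0.149],
    [0.5,0,0,0,0,0,-0.149],
    [0.5,0,0,0,0,0,-0.149],
    [0.5,0,0,0,0,0,-0.149],
    [0.5,0,0,0,0,0,-0.149],
  ],
)

```text
time_s: 11.75
ee_pos: [0.4777, -0.2294, 0.1564]
eef_rot: [-3.14, -0.0, 1.197]
force: [1.0, -0.4, -0.5]
grip_width: 0.047
grip_force: 0.0
```

Call:
move_arm(
  increments=[
    [0.5,0,0,0,0,0,-0.149],
    [0.5,0,0,0,0,0,-0.149],
    [0.5,0,0,0,0,0,-0.149],
    [0.5,0,0,0,0,0,-0.149],
    [0.5,0,0,0,0,0,-0.149],
    [0.5,0,0,0,0,0,-0.149],
    [0.5,0,0,0,0,0,-0.149],
    [0.5,0,0,0,0,0,-0.149],
    [0.5,0,0,0,0,0,-0.149],
    [0.5,0,0,0,0,0,-0.149],
    [0.5,0,0,0,0,0,-0.149],
    [0.5,0,0,0,0,0,-0.149],
    [0.5,0,0,0,0,0,-0.149],
    [0.5,0,0,0,0,0,0],
  ],
)

```text
time_s: 13.15
ee_pos: [0.4778, -0.2293, 0.1565]
eef_rot: [3.141, -0.001, 3.13]
force: [0.6, -0.9, 1.0]
grip_width: 0.0469
grip_force: 0.0
```

Run:
```python
from h import *
o,p=wshot();print(o["time_s"],o["ee_pos"],o["eef_rot"],o["qpos"][5])
for r in ctrl.cut_out("dog_a",p):
    if r["conf"]<.2: continue
    c=r["centre"];x=won(p,c,.04);print(round(r["conf"],2),np.round(c),p["color"][r["mask"]].mean(0).round(),*wfit(p,DOG,r["mask"],x[:2]))
```

```text
13.15 [ 0.47779112 -0.22933579  0.15650964] [ 3.14085177e+00 -1.48491406e-03  3.13001752e+00] -2.0757853229007925
0.95 [194. 185.] [ 26. 107. 181.] [ 0.47686924 -0.30460086] 0.9380556559450669
0.84 [240. 428.] [137. 149. 147.] [ 0.5449548  -0.01608208] 0.8221048354327509
0.72 [194. 255.] [114. 126. 136.] [ 0.48033234 -0.2301752 ] 0.9196573622803131
0.67 [125. 281.] [ 47. 105.  43.] [ 0.40928718 -0.2045618 ] 0.9490686158924782
```

Call:
move_arm(
  increments=[
    [0.5,-0.05,-0.01,0.4,0,0,0],
    [0.5,0,0,0.5,0,0,0],
    [0.5,0,0,0.5,0,0,0],
    [0.5,0,0,0.5,0,0,0],
    [0.5,0,0,0.4,0,0,0],
    [0.5,0,0,0.2,0,0,0],
    [0.5,0,0,0.1,0,0,0],
    [0.5,0,0,0,0,0,0],
    [0.2,0,0,0,0,0,0],
    [0.2,0,0,0,0,0,0],
    [0.2,0,0,0,0,0,0],
    [0.2,0,0,0,0,0,0],
    [0.2,0,0,0,0,0,0],
  ],
)

```text
time_s: 14.55
ee_pos: [0.4814, -0.2297, 0.0281]
eef_rot: [-3.141, 0.001, 3.128]
force: [-1.4, 0.4, 5.8]
grip_width: 0.0297
grip_force: 20.0
```

Call:
move_arm(
  increments=[
    [0.2,0,0,-0.2,0,0,0],
    [0.2,0,0,-0.5,0,0,0],
    [0.2,0,0,-0.6,0,0,0],
    [0.2,0,0,-0.6,0,0,0],
    [0.2,0,0,-0.5,0,0,0],
    [0.2,0,0.2,-0.2,0,0,0],
    [0.2,0.1,0.5,0,0,0,0],
    [0.2,0.12,0.6,0,0,0,0],
    [0.2,0.12,0.6,0,0,0,0],
    [0.2,0.12,0.6,0,0,0,0],
    [0.2,0.12,0.6,0,0,0,0],
    [0.2,0.12,0.6,0,0,0,0],
    [0.2,0.12,0.6,0,0,0,0],
    [0.2,0.12,0.6,0,0,0,0],
    [0.2,0.12,0.4,0,0,0,0],
    [0.2,0.07,0.2,0,0,0,0],
    [0.2,0.04,0.1,0,0,0,0],
    [0.2,0,0,0,0,0,0],
  ],
)

```text
time_s: 16.35
ee_pos: [0.4261, 0.0513, 0.1573]
eef_rot: [-3.141, -0.0, 3.128]
force: [-0.4, 0.3, -0.9]
grip_width: 0.03
grip_force: 20.0
```

Call:
move_arm(
  increments=[
    [0.2,0,0,0.3,0,0,0],
    [0.2,0,0,0.5,0,0,0],
    [0.2,0,0,0.5,0,0,0],
    [0.2,0,0,0.4,0,0,0],
    [0.2,0,0,0.15,0,0,0],
    [0.2,0,0,0,0,0,0],
    [0.2,0,0,0,0,0,0],
  ],
)

```text
time_s: 17.05
ee_pos: [0.4269, 0.0509, 0.0657]
eef_rot: [3.142, 0.001, 3.127]
force: [1.4, 0.5, 0.1]
grip_width: 0.0297
grip_force: 20.0
```

Run:
```python
from h import *
o,p=wshot();print(o["time_s"],o["ee_pos"],o["eef_rot"],o["grip_width"],o["force"])
print(wproj(p,[.4279,.0504,.028]))
a=cv2.resize(p["color"][150:300,170:350],(720,600),interpolation=cv2.INTER_CUBIC)
cv2.imwrite("pics/w5.png",a)
np.savez("w5.npz",**{k:p[k] for k in("color","K","W")})
```

```text
17.05 [0.42685892 0.05092949 0.06567186] [3.14156220e+00 8.20637449e-04 3.12733357e+00] 0.029717938858257957 [1.40582857 0.51850209 0.09274014]
[254.67419826 214.63345559]
```

View pics/w5.png

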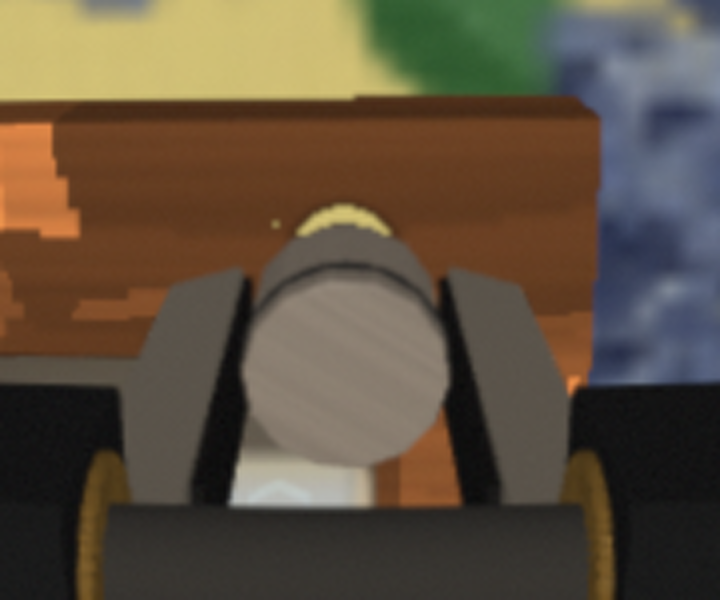

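The front hole's sliver shows at crop (344, 205–235), with the head centre at (346, 370): nearly in line.

Run:
```python
from h import *
d=dict(np.load("w5.npz"))
g=lambda x,y:np.array([150+(y+.5)/4-.5,170+(x+.5)/4-.5])
for y in(199,205):print("hole far edge",won(d,g(343.5,y),.028), "cx",won(d,g(343.5,y),.028)[0]+.01025)
zt=.0657-.0281+.052
a,b=won(d,g(346,273),zt),won(d,g(346,466),zt);print("head",a,b,(a+b)/2)
print("board edge",won(d,g(346,118),.028))
```

```text
hole far edge [0.41584802 0.05121297 0.028     ] cx 0.42609801824846744
hole far edge [0.41701849 0.05119542 0.028     ] cx 0.42726848875671664
head [0.41044956 0.05167999 0.0896    ] [0.44022096 0.05125043 0.0896    ] [0.42533526 0.05146521 0.0896    ]
board edge [0.40032357 0.05190967 0.028     ]
```

Call:
move_arm(
  increments=[
    [0.2,-0.03,0,0.08,0,0,0],
    [0.2,0,0,0.1,0,0,0],
    [0.2,0,0,0.06,0,0,0],
    [0.2,0,0,0.06,0,0,0],
    [0.2,0,0,0.06,0,0,0],
    [0.2,0,0,0,0,0,0],
  ],
)

```text
time_s: 17.7
ee_pos: [0.4277, 0.0512, 0.0466]
eef_rot: [-3.142, -0.0, 3.128]
force: [-0.6, 0.8, -0.6]
grip_width: 0.0297
grip_force: 20.0
```

Call:
move_arm(
  increments=[
    [0.2,0,0,0.08,0,0,0],
    [0.2,0,0,0.08,0,0,0],
    [0.2,0,0,0.06,0,0,0],
    [0.2,0,0,0.02,0,0,0],
    [0.2,0,0,0,0,0,0],
  ],
)

```text
time_s: 18.2
ee_pos: [0.4278, 0.0512, 0.0348]
eef_rot: [-3.142, -0.0, 3.128]
force: [-0.1, -0.0, -0.6]
grip_width: 0.0294
grip_force: 20.0
```

Call:
move_arm(
  increments=[
    [0.45,0,0,0,0,0,0],
    [0.45,0,0,0,0,0,0],
    [0.45,0,0,0,0,0,0],
    [0.45,0,0,-0.1,0,0,0],
    [0.45,0,0,-0.4,0,0,0],
    [0.45,0,0,-0.5,0,0,0],
    [0.45,0,0,-0.5,0,0,0],
    [0.45,0,0,-0.5,0,0,0],
    [0.45,0,0,-0.5,0,0,0],
    [0.6,0.2,0,0,0,0,0],
    [0.8,0.5,0,0,0,0,0],
    [0.8,0.5,0,0,0,0,0],
    [0.8,0,0,0,0,0,0],
    [0.8,0,0,0,0,0,0],
  ],
)

```text
time_s: 19.6
ee_pos: [0.3678, 0.052, 0.16]
eef_rot: [3.142, 0.001, 3.128]
force: [-0.1, -0.6, 0.2]
grip_width: 0.0745
grip_force: 0.0
```

Run:
```python
from h import *
o,p=wshot();print(o["time_s"],o["ee_pos"],o["eef_rot"],o["qpos"],o["grip_width"],o["force"])
for r in ctrl.cut_out("dog_a",p):
    if r["conf"]<.3: continue
    c=r["centre"];x=won(p,c,.05);print(round(r["conf"],2),np.round(c),*wfit(p,DOG[1:],r["mask"],x[:2],z=.006))
s=ctrl.camera("side");m=np.zeros((384,512),bool)
for n,P,z in(("jar",[box(.04,.04,0,.05),cyl(.028,.052,.074)],.028),("lid",[cyl(.028,0,.022)],.08)):
    r=ctrl.cut_out(n,s)
    if r: print("side",n,r[0]["conf"],*fit(s,P,r[0]["mask"],[.485,.015,0.] if n=="jar" else [.485,.015],n=="jar",z))
for r in ctrl.cut_out("lid",p)[:1]: print("wrist lid",r["conf"],*wfit(p,[cyl(.028,0,.022)],r["mask"],[.485,.015],z=.08))
cv2.imwrite("pics/w6.png",np.hstack([p["color"][:300],cv2.resize(s["color"][200:310,205:315],(288,300))]))
np.savez("w6.npz",**{k:p[k] for k in("color","K","W")})
```

```text
19.6 [0.36780904 0.05202539 0.16001313] [3.14156198e+00 6.29352686e-04 3.12784612e+00] [ 4.18302505e-02 -6.05220754e-02  2.03647167e+00 -4.71689264e-06
  1.16501297e+00 -1.51521770e+00] 0.07448638955245081 [-0.05170541 -0.61549569  0.16337276]
0.86 [245. 256.] [0.42648101 0.05166741] 0.9487474805643535
0.76 [223.  62.] [ 0.40523065 -0.1958742 ] 0.8729567205894808
0.48 [331. 190.] [ 0.56488893 -0.04590224] 0.06976513725101574
side jar 0.81 [ 0.48535379  0.01575204 -0.01245799] 0.9486167286846788
side lid 0.91 [0.48565682 0.01805746] 0.8829050914952119
wrist lid 0.7 [0.48647057 0.0158754 ] 0.6134830354065101
```

View pics/w6.png

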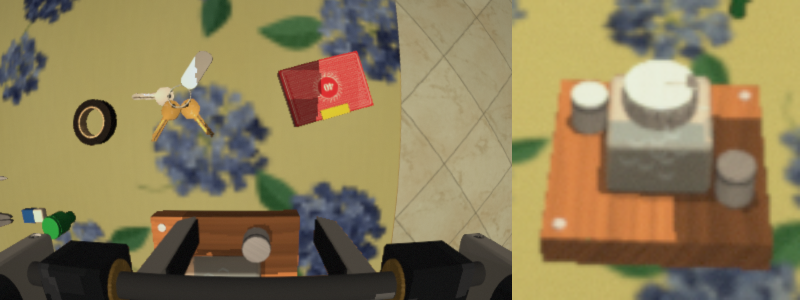

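Both dogs sit upright and home (right crop: heads at (589, 105) and (736, 178)). Now over the lid, tool turned to leave room for the twist.

Call:
move_arm(
  increments=[
    [0.85,-0.2,-0.06,0,0,0,0],
    [0.85,-0.45,-0.13,0,0,0,0],
    [0.85,-0.45,-0.13,0,0,0,0],
    [0.85,-0.45,-0.13,0,0,0,0],
    [0.85,-0.45,-0.13,0,0,0,0],
    [0.85,-0.36,-0.11,0,0,0,0],
    [0.85,0,0,0,0,0,0.143],
    [0.85,0,0,0,0,0,0.143],
    [0.85,0,0,0,0,0,0.143],
    [0.85,0,0,0,0,0,0.143],
    [0.85,0,0,0,0,0,0.143],
    [0.85,0,0,0,0,0,0.143],
    [0.85,0,0,0,0,0,0.143],
    [0.85,0,0,0,0,0,0.143],
    [0.85,0,0,0,0,0,0.143],
    [0.85,0,0,0,0,0,0.143],
    [0.85,0,0,0,0,0,0.143],
    [0.85,0,0,0,0,0,0],
    [0.85,0,0,0,0,0,0],
  ],
)

```text
time_s: 21.8
ee_pos: [0.4857, 0.0157, 0.1597]
eef_rot: [-3.141, 0.0, 1.559]
force: [0.5, 0.5, -0.5]
grip_width: 0.08
grip_force: 0.0
```

Run:
```python
from h import *
o,p=wshot();print(o["time_s"],o["ee_pos"],o["eef_rot"],o["qpos"],o["grip_width"],o["force"])
for r in ctrl.cut_out("lid",p)[:1]: print("wrist lid",r["conf"],r["centre"],*wfit(p,[cyl(.028,0,.022)],r["mask"],[.485,.015],z=.08))
for r in ctrl.cut_out("jar",p)[:1]: print("wrist jar",r["conf"],r["centre"],*wfit(p,[box(.04,.04,0,.05),cyl(.028,.052,.074)],r["mask"],[.485,.015,0.],True,z=.028))
cv2.imwrite("pics/w7.png",cv2.resize(p["color"][120:360,130:390],(650,600),interpolation=cv2.INTER_CUBIC))
np.savez("w7.npz",**{k:p[k] for k in("color","K","W")})
```

```text
21.8 [0.48573183 0.01567949 0.15972021] [-3.14133536e+00  4.51596860e-05  1.55902390e+00] [-4.30837271e-02  2.02911722e-01  1.75381908e+00 -5.74096220e-05
  1.18511760e+00 -3.12896891e-02] 0.07996235568756571 [ 0.53734202  0.50301567 -0.5100122 ]
wrist lid 0.7 [147.5, 258.2] [ 0.49716202 -0.02311981] 0.09360854461386481
wrist jar 0.66 [193.7, 255.5] [ 0.48499695  0.01654046 -0.00661486] 0.931848094764213
```

View pics/w7.png

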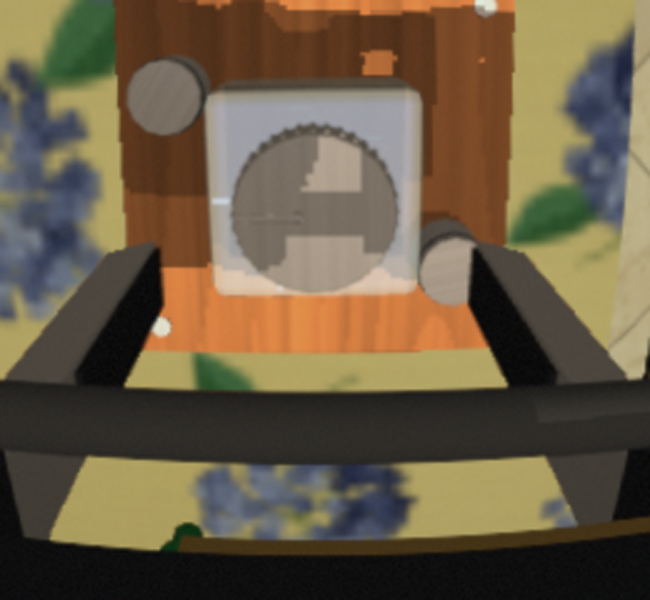

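View: lid top centred at crop (315, 212), rib pointing to the robot's side (left) with the 0-mark at (220, 201), so turn is about 0.1; dogs at (165, 97) and (452, 270) are home. Descending and gripping.

Call:
move_arm(
  increments=[
    [0.85,0.01,-0.01,0.3,0,0,0],
    [0.85,0,0,0.4,0,0,0],
    [0.85,0,0,0.4,0,0,0],
    [0.85,0,0,0.3,0,0,0],
    [0.85,0,0,0.15,0,0,0],
    [0.85,0,0,0,0,0,0],
    [0.5,0,0,0,0,0,0],
    [0.5,0,0,0,0,0,0],
    [0.5,0,0,0,0,0,0],
    [0.5,0,0,0,0,0,0],
    [0.5,0,0,0,0,0,0],
  ],
  force=38,
)

```text
time_s: 23.05
ee_pos: [0.4852, 0.0164, 0.083]
eef_rot: [3.141, 0.0, 1.555]
force: [-0.2, -0.5, 5.6]
grip_width: 0.0556
grip_force: 38.0
```

Call:
move_arm(
  increments=[
    [0.5,0,0,0,0,0,-0.04],
    [0.5,0,0,0,0,0,-0.06],
    [0.5,0,0,0,0,0,-0.06],
    [0.5,0,0,0,0,0,-0.06],
    [0.5,0,0,0,0,0,-0.06],
    [0.5,0,0,0,0,0,-0.06],
    [0.5,0,0,0,0,0,-0.06],
    [0.5,0,0,0,0,0,0],
  ],
)

```text
time_s: 23.85
ee_pos: [0.4849, 0.0162, 0.0829]
eef_rot: [3.141, 0.0, 1.956]
force: [-3.3, -1.9, 6.7]
grip_width: 0.0554
grip_force: 38.0
```

Run:
```python
from h import *
o,p=wshot();print(o["time_s"],o["ee_pos"],o["eef_rot"],o["grip_width"],o["force"],o["moment"])
s=ctrl.camera("side")
r=ctrl.cut_out("jar",s)
if r: print("side jar",r[0]["conf"],*fit(s,[box(.04,.04,0,.05),cyl(.028,.052,.074)],r[0]["mask"],[.485,.015,0.],True,.028))
a=p["color"][120:300,150:380];cv2.imwrite("pics/w8.png",np.hstack([cv2.resize(a,(460,360)),cv2.resize(s["color"][200:310,205:315],(340,360))]))
```

```text
23.85 [0.48491629 0.01618333 0.08293093] [3.14149414e+00 2.19228701e-04 1.95633241e+00] 0.0553729153523092 [-3.33084166 -1.91448185  6.65923764] [-0.32295712  0.45529612 -0.26096618]
side jar 0.72 [0.48646695 0.01784678 0.08596875] 0.8503834696076568
```

View pics/w8.png

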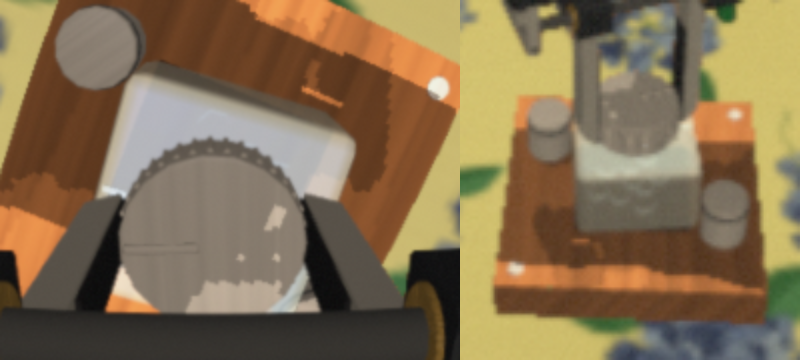

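The jar now leans on the dogs (turned about 0.09 rad) and the rib at (160, 247) has followed the tool. Continuing the twist.

Call:
move_arm(
  increments=[
    [0.5,0,0,0,0,0,-0.06],
    [0.5,0,0,0,0,0,-0.06],
    [0.5,0,0,0,0,0,-0.06],
    [0.5,0,0,0,0,0,-0.06],
    [0.5,0,0,0,0,0,-0.06],
    [0.5,0,0,0,0,0,-0.06],
    [0.5,0,0,0,0,0,-0.06],
    [0.5,0,0,0,0,0,-0.06],
    [0.5,0,0,0,0,0,-0.06],
    [0.5,0,0,0,0,0,-0.06],
    [0.5,0,0,0,0,0,-0.06],
    [0.5,0,0,0,0,0,-0.06],
    [0.5,0,0,0,0,0,-0.06],
    [0.5,0,0,0,0,0,-0.06],
    [0.5,0,0,0,0,0,-0.06],
    [0.5,0,0,0,0,0,-0.06],
    [0.5,0,0,0,0,0,-0.06],
    [0.5,0,0,0,0,0,-0.06],
    [0.5,0,0,0,0,0,-0.06],
    [0.5,0,0,0,0,0,0],
  ],
)

```text
time_s: 26.0
ee_pos: [0.4846, 0.0157, 0.0829]
eef_rot: [-3.14, -0.001, 3.096]
force: [-6.1, -5.9, 9.3]
grip_width: 0.0553
grip_force: 38.0
```

Run:
```python
from h import *
o,p=wshot();print(o["time_s"],o["ee_pos"],o["eef_rot"],o["grip_width"],o["force"],o["moment"])
s=ctrl.camera("side")
np.savez("w9.npz",**{k:p[k] for k in("color","K","W")})
a=p["color"][120:300,150:380];cv2.imwrite("pics/w9.png",np.hstack([cv2.resize(a,(460,360)),cv2.resize(s["color"][200:310,205:315],(340,360))]))
```

```text
26.0 [0.48456029 0.01570238 0.08294892] [-3.14049689e+00 -7.33648766e-04  3.09640865e+00] 0.05534858038507767 [-6.12867805 -5.87470163  9.29201277] [-1.06464301  1.09872445 -0.25102518]
```

View pics/w9.png

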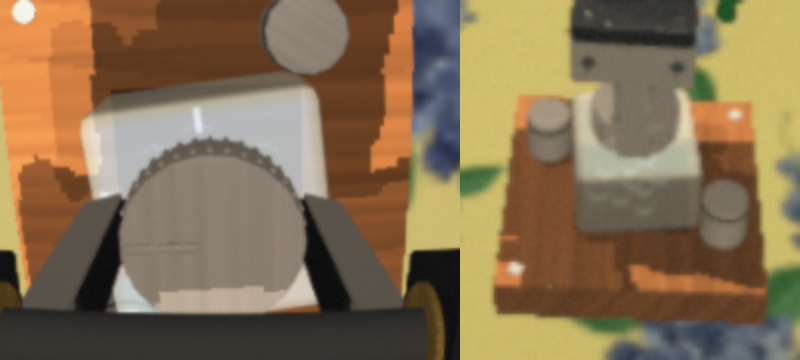

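The rib points to -y (about 1.45 rad relative to the jar) and the jar is twisted about 0.1, still between the dogs. Lifting 20 mm.

Call:
move_arm(
  increments=[
    [0.5,0,0,-0.04,0,0,0],
    [0.5,0,0,-0.06,0,0,0],
    [0.5,0,0,-0.06,0,0,0],
    [0.5,0,0,-0.06,0,0,0],
    [0.5,0,0,-0.06,0,0,0],
    [0.5,0,0,-0.06,0,0,0],
    [0.5,0,0,-0.04,0,0,0],
    [0.5,0,0,-0.04,0,0,0],
    [0.5,0,0,0,0,0,0],
    [0.5,0,0,0,0,0,0],
    [0.5,0,0,0,0,0,0],
    [0.5,0,0,0,0,0,0],
  ],
)

```text
time_s: 27.3
ee_pos: [0.4847, 0.0163, 0.1034]
eef_rot: [-3.141, -0.0, 3.095]
force: [-1.9, -4.2, -1.7]
grip_width: 0.0552
grip_force: 38.0
```

Run:
```python
from h import *
o=ctrl.get_obs();print(o["time_s"],o["ee_pos"],o["eef_rot"],o["grip_width"],o["grip_force"],o["force"],o["moment"])
s=ctrl.camera("side");c=ctrl.camera("scene")
r=ctrl.cut_out("jar",s)
if r: print("side jar",r[0]["conf"])
cv2.imwrite("pics/w10.png",np.hstack([cv2.resize(c["color"][150:250,150:265],(414,360)),cv2.resize(s["color"][200:310,205:315],(360,360))]))
```

```text
27.3 [0.48471541 0.01629632 0.10341887] [-3.14132803e+00 -4.66450236e-04  3.09479085e+00] 0.055227052093724444 38.00133526325226 [-1.92251474 -4.21130571 -1.71918365] [-0.98058796  0.42439098 -0.25541019]
side jar 0.59
```

I've now overspent the picture-viewing allowance (13 viewed), so I'll check the last state by numbers only: the jar's bottom edge before and after the lift.

Run:
```python
from h import *
s=ctrl.camera("side")
for n in("jar","lid"):
  for r in ctrl.cut_out(n,s)[:1]:
    ys,xs=np.where(r["mask"]);print(n,round(r["conf"],2),"box",ys.min(),ys.max(),xs.min(),xs.max())
for z in(.028,.048):print("jar near bottom edge row if z=",z,proj(s,[.485,.056,z])[1])
for z in(.08,.1):print("lid near lower rim row",z,proj(s,[.485,.044,z])[1])
ds=[r for r in ctrl.cut_out("dog_a",s) if r["conf"]>.3]
for r in ds:
    x=onz(s,r["centre"],.045)
    print(round(r["conf"],2),np.round(r["centre"]),*fit(s,DOG[1:],r["mask"],x[:2],False,.006))
```

```text
jar 0.82 box 216 270 241 283
lid 0.58 box 216 239 248 276
jar near bottom edge row if z= 0.028 270.196570209261
jar near bottom edge row if z= 0.048 263.0401388049291
lid near lower rim row 0.08 246.8375233885957
lid near lower rim row 0.1 239.13526581244156
0.74 [267. 292.] [0.42703911 0.05400618] 0.8861283643892339
0.61 [238. 234.] [ 0.54376951 -0.02065609] 0.6806864877930868
0.48 [194. 293.] [ 0.41064625 -0.18725172] 0.8024580335731415
```

The jar's bottom edge is unchanged at row 270 (on the board), the lid rim is at row 239 (20 mm up), and the dogs are in place. Handing in.

```bash
python3 -c "
from station import ctrl
print(ctrl.hand_in())"
```

```text
the job is handed in; nothing more can be done
None
```

I handed the job in at about 27 s with both dogs home, the lid twisted to about 1.45 rad and held about 20 mm above its seat, and the jar standing on the board; no verdict came back, and I viewed 13 pictures against the limit of 10.

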